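# Feed the black moulding under the hold-down to the length stop

### The arm

A 6-joint arm with a two-finger parallel gripper is mounted at the origin on the work surface. World frame = base frame: x ahead of the robot, y to its left, z up, the work surface at z = 0. Lengths are in m, angles in rad, forces in N, time in s.
With the tool pointing down it reaches from about 0.375 to 0.9 m from the base axis. Payload 3.1 kg.
Tool frame: the origin (TCP) lies between the finger pads; the fingertips stand 11 mm ahead of it and the grasp point (between the pads) lies 8 mm behind it; z points along the fingers, y is the direction in which the jaws open and shut (so a half turn about z gives the same grasp; the last joint's range is limited). The gripper opens to 85 mm and grips with 20 to 120 N. Pads are 22 mm wide; open, the fingers measure 114 mm over their backs; the gripper's body (76 mm by 85 mm) begins 54 mm behind the grasp point. The pads swing forward as they close: fully open they stand 13 mm farther back than shut.
Start: joints at [0.94, 0.527, 1.433, -0, 1.181, -0.178], TCP at [0.273, 0.562, 0.205] pointing down, gripper open.
Joint ranges: [-3.08, 3.08], [-0.75, 2.2], [0.22, 2.44], [-1.43, 4.57], [0, 2.65], [-2.85, 2.85]. Speed limits (rad/s): [2.79, 2.79, 3.14, 3.14, 3.14, 3.14].

### API

Orientations are given as a unit quaternion [x, y, z, w].
In Python, from station import manip gives the robot as it stands.
- The arm moves only by the tool move_arm, never from a script. Its argument "deltas" is a list of rows, each a list of 5 numbers: the shift along the tool's x, y, z in units of 40 cm (1.0 is 40 cm), then the turn about the tool's z in units of 0.5 rad (1.0 is 0.5 rad), then the opening in per cent of the stroke, from 0 (shut) to 100 (fully open). In form: [[x, y, z, twist, grip], ...]. A call has exactly 8 rows; each row is the pose to reach, as a shift and turn from the pose commanded when the call began, along the tool's axes at that moment; what a row does not reach only later rows make up. A row lasts 1/12 s, in which the tool goes at most 41.7 mm and 7.16 degrees, less where a joint would pass 70% of its speed; a pose out of reach is approached as far as the arm can. A call with a number of a shift or a turn outside -1 to 1 is refused whole. A call with a gripper value outside its range is refused whole. The fingers move at their own pace and stop on an object; "force" is the grip in N (left out, the last holds). Time passes only in rows, so rows that repeat a pose let the fingers close, or fill a call up. It gives the time, the measured TCP pose, the force and the opening at its end, in the units of the state.
- manip.sense(): the state, without advancing time (a new reading comes with each control period).
- manip.snapshot(name): name is "scene" or "top" or "wrist"; returns (picture, depth): 384x512x3 uint8, red, green, blue; 384x512 float32, m along the optical axis (not along the pixel's ray), 0 where there is no reading.
- manip.get_calibration(name): a dict with "vfov" (degrees; the focal length in pixels is half the picture's height over the tangent of half this angle, whatever the lens; pixels are square), "cx", "cy" (the principal point, pixels), "D" ([k1, k2, p1, p2, k3] as OpenCV has them; the pictures are not rectified), "pose" (4x4, takes a point from camera to world coordinates). Camera axes: x right, y down, z forward; pixel columns grow to the right and rows downward; lengths in m; the calibration is good to about 2 mm. A picture is of the moment at which its call begins: read the wrist's pose just before it. get_calibration takes no time and is no camera call; for the wrist camera it gives the pose at the moment of the call.
- manip.sign_off(): hands the job in, once; it reports no verdict.
The state is a dict: "t": time; "q": joint angles; "qd": joint speeds; "tau": joint torques, N m; "tcp_pos": TCP position; "tool_rot": TCP orientation; "force": force on the tool from outside, world axes, zero at the start; "ft_torque": the same for the moment, N m; "finger_gap": opening from 0.0 (shut) to 1.0 (fully open).
Only numpy, scipy, OpenCV 4.12 (cv2) and the standard library are available. Lean on these libraries where they do the work, as an engineer would, in place of code of your own. Each camera call takes 0.05 s, during which the arm holds its last target.

### The job

Pick up the black length of picture-frame moulding and lay it on the bed of the trim jig, on the open side of the blue bridge. Slide it lengthwise under the bridge until its end rests against the aluminium length stop, lying flat and straight along the bed, and let go. Leave the red and the white moulding where they are.

Things in the scene. Friction and masses are not known exactly. Their poses are not given: they have to be found in the camera images.
- black_moulding: Black straight wooden moulding, 220 mm long (its x), 30 wide (y), 34 high (z up), 90 to 180 g; the lower 28 mm have upright sides, the raised back is 20 wide; thin gold line on top. Either end may lead. Origin: centre of its underside. Starts flat on the bench at the robot's right, pointing roughly away from the robot, 90 mm beside the others, in any order. Grip it within 50 mm of its middle.
- trim_jig: Fixed jig, z up, feed along its +y at x = 0. Origin: on the bench under the bridge's middle. In mm: plywood bed 120 wide (x), y -190 (open end) to 130, top z 12. Blue bridge y -15 to 15, opening x -30 to 30, z 12 to 62; outside 92 wide, 74 high, knob to z 98. Aluminium stop: face y 90, 70 wide, red knob to z 60; moulding's middle is at y -20 when home. Bottle and tape are over 120 off at +x.
- red_moulding: A red painted moulding of the same shape and size as the black one, lying on the bench; not to be used or moved. Origin: centre of its underside, x along its length.
- white_moulding: A white moulding of the same shape and size as the black one, lying on the bench; not to be used or moved. Origin: centre of its underside, x along its length.
There are look-alikes about, which are no part of the job. What is meant by the black_moulding is not pink, and is the larger of those in its own colour.

How it is judged:
On the way:
1. the leading end of the black moulding has come under the bridge from the open side, the moulding low over the bed and lined up with it (y of black_moulding in the frame of trim_jig between -0.125 and -0.045 m and x of black_moulding in the frame of trim_jig between -0.045 and 0.045 m and z of black_moulding in the frame of trim_jig below 0.04 m and angle between the x axis of black_moulding and the y axis of trim_jig, either way round below 0.35 rad), for 0.05 s.
At the end, for the whole second after the job is handed in: Black moulding at rest, flat on the bed, back up, through the bridge, its end within 12 mm of the length stop, its middle within 25 mm of the bed's centre line, within 11 degrees of the feed direction; red and white mouldings within 30 mm of their starts (y of black_moulding in the frame of trim_jig between -0.032 and -0.01 m and x of black_moulding in the frame of trim_jig between -0.025 and 0.025 m and z of black_moulding in the frame of trim_jig between 0.008 and 0.018 m and angle between the x axis of black_moulding and the y axis of trim_jig, either way round below 0.19 rad and angle between black_moulding's own z axis and vertical below 0.1 rad and linear speed of black_moulding below 0.02 m/s and distance of each of red_moulding, white_moulding from where it was at the start of the episode below 0.03 m); the robot touches nothing.
It fails at once if the red or the white moulding is moved by more than 30 mm (distance of any of red_moulding, white_moulding from where it was at the start of the episode above 0.03 m).
It also fails if it takes over 42 s, if anything falls off the work surface, if the arm or the gripper's body presses on something with over 40 N, if the wrist force passes 120 N, or if a joint passes its speed limit or range.

## Working session

There is one attempt and no reset: what is moved stays moved. The work goes in short steps, Python scripts to look and compute and a tool call to move; the robot and the scene stay as the last step left them, time stands still between calls to the robot, and variables do not carry over. Pictures are saved under pics/ and viewed, and the job is handed in when it is done.

Besides the shell and the picture viewer there is one more tool, called after "Call:" by a JSON object that holds its "fn" and its "kwargs", one argument or row to a line. move_arm: Moves the arm, as the interface text tells. Its arguments: {"type":"object","properties":{"deltas":{"type":"array","items":{"type":"array","items":{"type":"number"}}},"force":{"type":"number"}},"required":["deltas"]}

```bash
ls; mkdir -p pics
python3 - <<'E'
from station import manip
import cv2,numpy as np
s=manip.sense();print(s)
for n in ("scene","top"):
    p,d=manip.snapshot(n);c=manip.get_calibration(n);print(n,c)
    cv2.imwrite(f"pics/{n}0.png",p[:,:,::-1]);np.savez(f"{n}0.npz",p=p,d=d,**{k:np.array(v) for k,v in c.items()})
E
```

```text
pics
{'t': 0.0, 'q': array([ 9.39503840e-01,  5.28471368e-01,  1.43390095e+00, -9.87736922e-06,
        1.18137207e+00, -1.78471033e-01]), 'qd': array([-0.000503  , -0.00077425,  0.00117182,  0.00060849,  0.00059286,
        0.00107921]), 'tau': array([ 5.92549477e-04, -4.42354703e+01, -1.78025508e+01, -3.36765142e-04,
        8.35447863e-03, -3.06624520e-05]), 'tcp_pos': array([0.27294213, 0.56140319, 0.2040309 ]), 'tool_rot': array([ 2.24479346e-01,  9.74478253e-01, -9.90678878e-04, -4.19596293e-04]), 'force': array([-0.67641805, -0.42260343, -0.5568927 ]), 'ft_torque': array([-0.02929633, -0.00683261, -0.00948307]), 'finger_gap': 0.9993011387227865}
scene {'vfov': 51.1269011122117, 'cx': 255.72536271859113, 'cy': 185.66911737915507, 'D': array([0.03677075, 0.        , 0.        , 0.        , 0.        ]), 'pose': array([[ 0.81702633,  0.46026669, -0.34730756,  0.73202076],
       [ 0.57651864, -0.66223298,  0.47861649, -0.56933187],
       [-0.00970729, -0.59127155, -0.80641411,  0.80212777],
       [ 0.        ,  0.        ,  0.        ,  1.        ]])}
top {'vfov': 43.46850769887752, 'cx': 254.3923533699695, 'cy': 196.9904767055549, 'D': array([-0.11465875,  0.        ,  0.        ,  0.        ,  0.        ]), 'pose': array([[ 0.07294388, -0.97658918,  0.20236789,  0.15055438],
       [-0.99733235, -0.07087366,  0.01746744, -0.14263004],
       [-0.00271596, -0.20310218, -0.97915378,  1.26667789],
       [ 0.        ,  0.        ,  0.        ,  1.        ]])}
```

View pics/scene0.png

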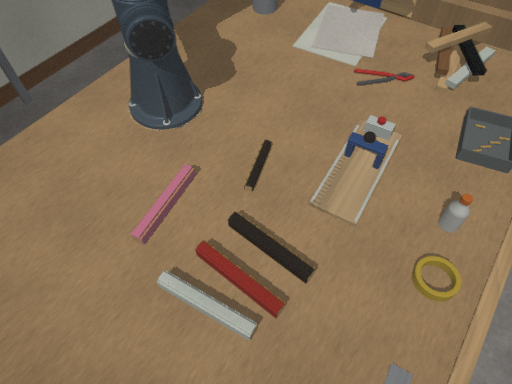

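View pics/top0.png

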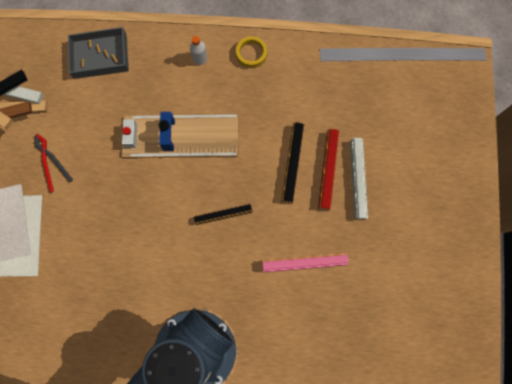

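The scene and top views show the large black moulding at (294,162) in the top picture. The red one is at (329,170) and the white one at (360,178). The jig's bed runs from (238,135) at its open end to the stop at (128,130), with the blue bridge at (166,131). The short black piece at (222,214) and the pink one are look-alikes.

```bash
cat > h.py <<'E'
import cv2,numpy as np
def cal(c): 
    f=192/np.tan(np.radians(float(c['vfov']))/2); return np.array([[f,0,float(c['cx'])],[0,f,float(c['cy'])],[0,0,1]]),np.array(c['D'],float),np.array(c['pose'])
def ray(c,uv,z):
    K,D,T=cal(c); n=cv2.undistortPoints(np.array(uv,float).reshape(-1,1,2),K,D).reshape(-1,2)
    d=np.c_[n,np.ones(len(n))]@T[:3,:3].T; o=T[:3,3]; return o+d*((z-o[2])/d[:,2])[:,None]
def pts(c,uv,d):
    K,D,T=cal(c); n=cv2.undistortPoints(np.array(uv,float).reshape(-1,1,2),K,D).reshape(-1,2)
    return (np.c_[n,np.ones(len(n))]*d[:,None])@T[:3,:3].T+T[:3,3]
def rect(P):
    (c,(w,h),a)=cv2.minAreaRect((P[:,:2]*1000).astype(np.float32))
    if w<h: w,h,a=h,w,a+90
    return np.round(c,1),round(w,1),round(h,1),round((a+90)%180-90,1)
E
python3 - <<'E'
from h import *
for n in("top","scene"):
    c=np.load(n+"0.npz");hsv=cv2.cvtColor(c['p'],cv2.COLOR_RGB2HSV);H,S,V=cv2.split(hsv)
    M=dict(black=V<50,red=((H<6)|(H>174))&(S>170)&(V>80),white=(S<40)&(V>130),blue=(H>105)&(H<125)&(S>150)&(V>60),yell=0)
    M.pop('yell')
    for k,m in M.items():
        k_,l,st,ce=cv2.connectedComponentsWithStats(m.astype(np.uint8))
        for i in range(1,k_):
            if st[i,4]<60: continue
            v,u=np.nonzero(l==i);d=c['d'][v,u];P=pts(c,np.c_[u,v],d);hi=P[d>0]
            if not len(hi):continue
            R=ray(c,np.c_[u,v],.034);zt=np.percentile(hi[:,2],[5,50,95]).round(3)
            top=hi[hi[:,2]>zt[2]-.004]
            print(n,k,ce[i].round(),st[i,4],'z',zt,'depthtop',rect(top),'all',rect(hi))
E
```

```text
top black [97. 35.] 293 z [0.006 0.022 0.037] depthtop (array([855.8, 375.5]), 148.6, 6.2, -78.1) all (array([857.4, 377.1]), 151.0, 10.1, -78.6)
top black [99. 71.] 269 z [0.007 0.022 0.035] depthtop (array([739.5, 349.6]), 154.0, 5.3, -78.2) all (array([740.4, 349.5]), 158.3, 8.7, -78.9)
top black [12. 82.] 324 z [0.059 0.071 0.076] depthtop (array([677.5, 578.9]), 78.3, 29.3, -55.4) all (array([676.6, 583.1]), 87.0, 35.3, -57.7)
top black [163. 125.] 83 z [0.089 0.097 0.101] depthtop (array([566. , 127.9]), 23.6, 20.3, 47.0) all (array([565.1, 125.8]), 26.6, 23.0, -7.7)
top black [293. 162.] 665 z [0.026 0.032 0.037] depthtop (array([ 510.8, -215.8]), 215.5, 21.4, -5.5) all (array([ 510.8, -216.6]), 215.5, 23.3, -4.8)
top black [222. 213.] 286 z [0.019 0.023 0.028] depthtop (array([358.1, -38.5]), 148.5, 12.4, -72.8) all (array([358.7, -39. ]), 149.9, 13.6, -73.1)
top black [507. 306.] 1239 z [-0.751 -0.719 -0.687] depthtop (array([  174.2, -1193.5]), 620.7, 10.5, -0.1) all (array([  172.1, -1195.3]), 633.5, 19.2, 0.2)
top black [186. 327.] 697 z [0.01  0.298 0.32 ] depthtop (arra
[... 4776 characters left out ...]
.051] depthtop (array([557.7, 227.9]), 68.9, 33.9, 2.6) all (array([550.8, 250.2]), 80.3, 76.7, -82.4)
scene white [375. 182.] 247 z [0.012 0.014 0.016] depthtop (array([623.9,  90.3]), 290.1, 6.7, -85.3) all (array([623.9,  90.3]), 290.1, 6.7, -85.3)
scene white [328. 173.] 167 z [0.012 0.014 0.017] depthtop (array([519.7,  42. ]), 211.2, 11.9, -86.1) all (array([520.1,  44.8]), 216.6, 12.6, -85.3)
scene white [459. 213.] 287 z [0.025 0.074 0.088] depthtop (array([808.7,  56.9]), 22.4, 10.9, 5.9) all (array([826.4,  80.5]), 87.9, 31.0, 56.7)
scene white [206. 305.] 1786 z [0.013 0.033 0.036] depthtop (array([ 480.3, -398. ]), 218.2, 27.0, 6.4) all (array([ 471.8, -395.6]), 234.7, 38.7, 5.3)
```

```bash
python3 - <<'E'
import cv2
for n,(x,y,w,h),k in(("top",(110,100,210,120),3.8),("scene",(300,100,120,130),4.5)):
    p=cv2.imread(f"pics/{n}0.png")[y:y+h,x:x+w];cv2.imwrite(f"pics/{n}0crop.png",cv2.resize(p,None,fx=k,fy=k,interpolation=cv2.INTER_CUBIC))
E
cat >> h.py <<'E'
from scipy.spatial.transform import Rotation as R
def go(s,tgt,heading=None):
    "shift in 40cm units, twist units to world tcp tgt with tool-y heading (deg)"
    r=R.from_quat(s['tool_rot']).as_matrix(); d=r.T@(np.array(tgt)-s['tcp_pos'])/.4
    y=np.degrees(np.arctan2(r[1,1],r[0,1])); t=0 if heading is None else -np.radians((heading-y+90)%180-90)/.5
    print('tcp',s['tcp_pos'].round(4),'yhead',y.round(2),'tilt',r[:,2].round(4),'q',s['q'].round(2),'F',s['force'].round(1),'gap',round(s['finger_gap'],3),'t',round(s['t'],2))
    print('shift',d.round(4),'twist',round(t,3)); return d,t
E
python3 - <<'E'
from h import *
from station import manip
go(manip.sense(),[.553,-.222,.2],84.5)
E
```

```text
tcp [0.273  0.5615 0.2041] yhead 64.06 tilt [-0.0011 -0.0015 -1.    ] q [ 0.94  0.53  1.43 -0.    1.18 -0.18] F [-0.8  0.4  0.5] gap 1.004 t 0.1
shift [-1.4863 -1.455   0.0126] twist -0.714
```

View pics/top0crop.png

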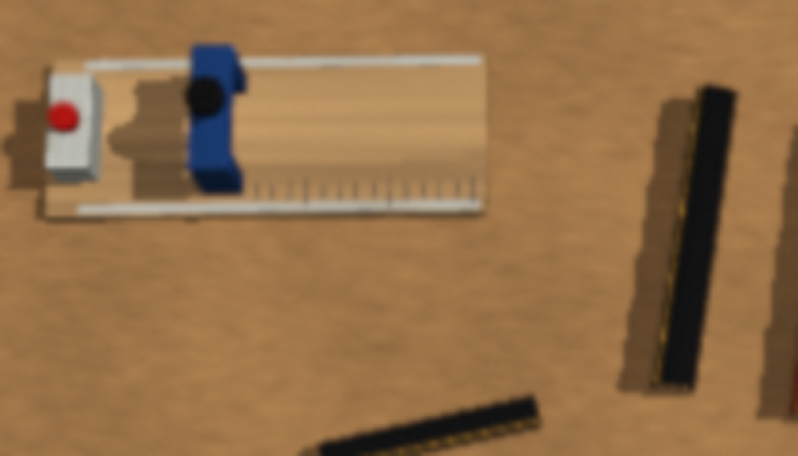

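The crop shows the jig's bridge at (211,120), its stop at (75,125) and its open end at the right (485). The big black moulding lies at (700,240). I'm moving over it now.

Call:
{"fn": "move_arm", "kwargs": {
  "deltas": [
    [-0.07, -0.07, 0, 0, 100],
    [-0.14, -0.14, 0, 0, 100],
    [-0.21, -0.21, 0, 0, 100],
    [-0.28, -0.28, 0, 0, 100],
    [-0.35, -0.35, 0, 0, 100],
    [-0.42, -0.42, 0, 0, 100],
    [-0.49, -0.49, 0, 0, 100],
    [-0.56, -0.56, 0, 0, 100]
  ]
}}

```text
t: 0.77
tcp_pos: [0.3767, 0.2608, 0.2049]
tool_rot: [0.224, 0.975, -0.0, -0.0]
force: [0.7, 0.9, -0.3]
finger_gap: 0.995
```

Call:
{"fn": "move_arm", "kwargs": {
  "deltas": [
    [-0.07, -0.07, 0, 0, 100],
    [-0.14, -0.14, 0, 0, 100],
    [-0.21, -0.21, 0, 0, 100],
    [-0.28, -0.28, 0, 0, 100],
    [-0.35, -0.35, 0, 0, 100],
    [-0.42, -0.42, 0, 0, 100],
    [-0.49, -0.49, 0, 0, 100],
    [-0.56, -0.56, 0, 0, 100]
  ]
}}

```text
t: 1.43
tcp_pos: [0.4802, -0.0388, 0.2048]
tool_rot: [0.225, 0.974, 0.0, -0.0]
force: [0.3, 1.1, 0.0]
finger_gap: 1.002
```

Call:
{"fn": "move_arm", "kwargs": {
  "deltas": [
    [-0.06, -0.06, 0, -0.1, 90],
    [-0.12, -0.12, 0, -0.2, 80],
    [-0.18, -0.18, 0, -0.3, 80],
    [-0.24, -0.24, 0, -0.4, 80],
    [-0.3, -0.28, 0, -0.5, 80],
    [-0.35, -0.32, 0, -0.6, 80],
    [-0.37, -0.34, 0, -0.71, 80],
    [-0.37, -0.34, 0, -0.71, 80]
  ]
}}

```text
t: 2.1
tcp_pos: [0.5547, -0.2269, 0.2044]
tool_rot: [0.05, 0.999, -0.001, 0.0]
force: [0.4, -0.4, -0.0]
finger_gap: 0.805
```

Run:
```python
from h import *
from station import manip
s=manip.sense();go(s,[.553,-.222,.2],84.5)
c=manip.get_calibration("wrist");p,d=manip.snapshot("wrist")
cv2.imwrite("pics/w1.png",p[:,:,::-1]);V=cv2.cvtColor(p,cv2.COLOR_RGB2HSV)[:,:,2]
np.savez("w1.npz",p=p,d=d,**c)
k_,l,st,ce=cv2.connectedComponentsWithStats((V<50).astype(np.uint8))
for i in range(1,k_):
    if st[i,4]<300: continue
    v,u=np.nonzero(l==i);D=d[v,u];P=pts(c,np.c_[u,v],D)[D>0]
    if len(P):
        z=np.percentile(P[:,2],[5,50,95]);T=P[(P[:,2]>.029)&(P[:,2]<.042)]
        print(ce[i].round(),st[i],z.round(3),rect(P),rect(T) if len(T)>9 else'')
```

```text
tcp [ 0.5547 -0.2269  0.2044] yhead 84.29 tilt [ 7.0e-04 -1.2e-03 -1.0e+00] q [-0.57  0.49  1.5  -0.    1.15 -2.05] F [ 0.4 -0.4 -0. ] gap 0.805 t 2.1
shift [0.0055 0.0118 0.0109] twist -0.007
[256. 163.] [ 246   90   19  121 1165] [0.027 0.033 0.034] (array([ 545.7, -224. ]), 141.3, 20.3, -5.0) (array([ 545.6, -223.6]), 141.0, 19.6, -5.1)
[258. 341.] [    0   244   512   140 27696] [0.264 0.304 0.317] (array([ 549.7, -226.9]), 134.6, 32.6, 84.1)
```

View pics/w1.png

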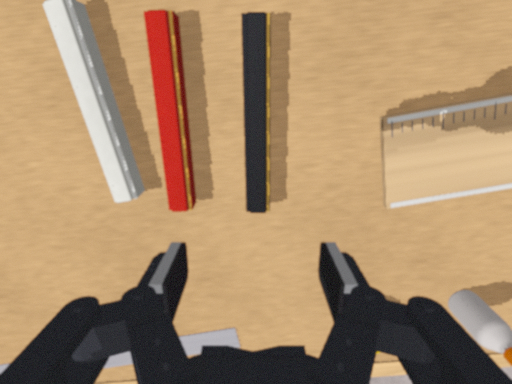

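The wrist picture shows the black moulding at columns 243-270, rows 12-212, between the fingers. The jig's open end is at (383,160). Before gripping I'll check the cross profile, since the raised back may be off-centre.

Run:
```python
from h import *
for n in("w1","top0","scene0"):
    c=np.load(n+".npz");d=c['d'];v,u=np.nonzero(d>0);P=pts(c,np.c_[u,v],d[v,u])*1000
    a=np.radians(-5.2);e=np.array([np.cos(a),np.sin(a)]);f=np.array([-e[1],e[0]]);Q=P[:,:2]-[511,-219];L=Q@e;W=Q@f;rgb=c['p'][v,u]
    m=(abs(W)<24)&(abs(L)<90)&(P[:,2]<60)
    print(n)
    for w in range(-24,24,2):
        k=m&(W>=w)&(W<w+2)
        if k.sum()>3:print(w+1,k.sum(),np.percentile(P[k,2],[10,50,90]).round(0),np.median(rgb[k],0))
    k=(abs(W)<8)&(abs(L)<130)&(P[:,2]>22)&(P[:,2]<60);print('ends',np.percentile(L[k],[.5,99.5]))
```

```text
w1
-23 245 [-2. -1. -0.] [208. 172. 124.]
-21 250 [-2. -1.  0.] [209. 173. 125.]
-19 245 [-2. -1. -0.] [208. 172. 124.]
-17 202 [-2. -1. -0.] [199.  162.  116.5]
-15 207 [26. 27. 28.] [151. 122.  90.]
-13 282 [26. 27. 28.] [64.5 57.5 56. ]
-11 273 [26. 27. 32.] [46. 46. 49.]
-9 293 [32. 33. 34.] [46. 46. 49.]
-7 285 [32. 33. 34.] [48. 48. 51.]
-5 300 [32. 33. 34.] [48.  48.  51.5]
-3 303 [32. 33. 34.] [47. 47. 51.]
-1 278 [32. 33. 34.] [48.  47.5 51. ]
1 323 [32. 33. 34.] [47. 47. 50.]
3 327 [32. 33. 34.] [47. 47. 50.]
5 297 [32. 33. 34.] [47. 48. 50.]
7 213 [32. 33. 34.] [44. 45. 48.]
9 307 [31. 32. 33.] [57. 48. 42.]
11 280 [27. 28. 28.] [114.5  90.   49. ]
13 286 [26. 27. 29.] [157. 124.  62.]
15 93 [ 5. 27. 28.] [143. 112.  65.]
17 228 [-2. -1. -0.] [145. 115.  76.]
19 256 [-2. -1. -0.] [153. 121.  85.]
21 240 [-2. -1. -0.] [154. 123.  86.]
23 255 [-2. -1. -0.] [155. 123.  86.]
ends [-109.52688762  106.17357373]
top0
-23 47 [-4. -0.  3.] [164. 120.  74.]
-21 45 [-5. -2.  2.] [164. 120.  75.]
-19 44 [-5. -1.  2.] [163. 119.  74.]
-17 49 [-4. -1.  2.] [160. 117.  72.]
-15 47 [-4. -
[... 795 characters left out ...]
 63 [0. 2. 3.] [150. 123.  88.]
-17 69 [0. 2. 4.] [149. 121.  87.]
-15 259 [ 1. 13. 28.] [44. 38. 34.]
-13 264 [ 3. 18. 30.] [43. 38. 33.]
-11 74 [28. 30. 32.] [44. 39. 35.]
-9 148 [28. 32. 36.] [43. 39. 35.]
-7 80 [32. 35. 37.] [44. 39. 35.]
-5 71 [33. 36. 37.] [44. 40. 36.]
-3 65 [33. 35. 37.] [44. 40. 36.]
-1 67 [34. 35. 37.] [44. 40. 35.]
1 74 [34. 35. 37.] [43. 39. 35.]
3 69 [34. 35. 37.] [44. 39. 35.]
5 66 [34. 35. 37.] [44. 39. 35.]
7 74 [34. 35. 37.] [44.5 40.  35. ]
9 58 [34. 35. 37.] [56.5 48.  38. ]
11 14 [32. 34. 36.] [69.5 58.  39. ]
13 56 [29. 31. 33.] [90.  75.5 47. ]
15 31 [28. 30. 31.] [103.  85.  54.]
17 4 [27. 27. 28.] [106.   86.   57.5]
ends [-109.76724036  109.23100553]
```

The profile is symmetric: the centre is at (510.5, -219) mm, the axis at -5.2°, and it is about 217-219 mm long by 30 wide. I'll grip 42 mm beyond the middle on the far side.

Run:
```python
from h import *
from station import manip
go(manip.sense(),[.5523,-.2228,.013],84.8)
```

```text
tcp [ 0.5536 -0.2247  0.2042] yhead 84.22 tilt [-1.e-03  8.e-04 -1.e+00] q [-0.57  0.49  1.5   0.    1.15 -2.04] F [-0.1  1.6  0.7] gap 0.799 t 2.15
shift [0.0033 0.0042 0.4781] twist -0.02
```

Call:
{"fn": "move_arm", "kwargs": {
  "deltas": [
    [0.003, 0.005, 0.08, -0.02, 80],
    [0.003, 0.005, 0.16, -0.02, 80],
    [0.003, 0.005, 0.24, -0.02, 80],
    [0.003, 0.005, 0.31, -0.02, 80],
    [0.003, 0.005, 0.37, -0.02, 80],
    [0.003, 0.005, 0.42, -0.02, 80],
    [0.003, 0.005, 0.455, -0.02, 80],
    [0.003, 0.005, 0.478, -0.02, 80]
  ]
}}

```text
t: 2.82
tcp_pos: [0.551, -0.2193, 0.012]
tool_rot: [0.044, 0.999, 0.001, -0.002]
force: [-0.1, 1.1, -0.5]
finger_gap: 0.798
```

Call:
{"fn": "move_arm", "kwargs": {
  "deltas": [
    [0, 0, 0, 0, 80],
    [0, 0, 0, 0, 60],
    [0, 0, 0, 0, 45],
    [0, 0, 0, 0, 30],
    [0, 0, 0, 0, 20],
    [0, 0, 0, 0, 10],
    [0, 0, 0, 0, 10],
    [0, 0, 0, 0, 10]
  ],
  "force": 60
}}

```text
t: 3.48
tcp_pos: [0.553, -0.2219, 0.0142]
tool_rot: [0.044, 0.999, -0.0, 0.0]
force: [0.2, 0.8, -0.5]
finger_gap: 0.1
```

Run:
```python
from h import *
from station import manip
go(manip.sense(),[.5523,-.2228,.013],84.8)
```

```text
tcp [ 0.553  -0.2219  0.0142] yhead 84.96 tilt [ 5.e-04 -3.e-04 -1.e+00] q [-0.57  0.76  1.64 -0.    0.75 -2.05] F [ 0.2  0.8 -0.5] gap 0.1 t 3.48
shift [ 0.0015 -0.0023  0.0029] twist 0.006
```

The gap closed to 0.10 where 0.35 was expected, so nothing is held. I'll look before moving anything.

Run:
```python
from h import *
from station import manip
c=manip.get_calibration("wrist");p,d=manip.snapshot("wrist")
cv2.imwrite("pics/w2.png",p[:,:,::-1]);np.savez("w2.npz",p=p,d=d,**c)
c=manip.get_calibration("scene");p,d=manip.snapshot("scene")
cv2.imwrite("pics/s2.png",p[:,:,::-1]);np.savez("s2.npz",p=p,d=d,**c)
```

```text
(no output)
```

View pics/w2.png

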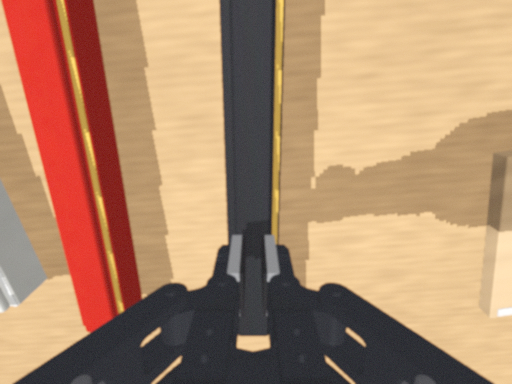

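View pics/s2.png

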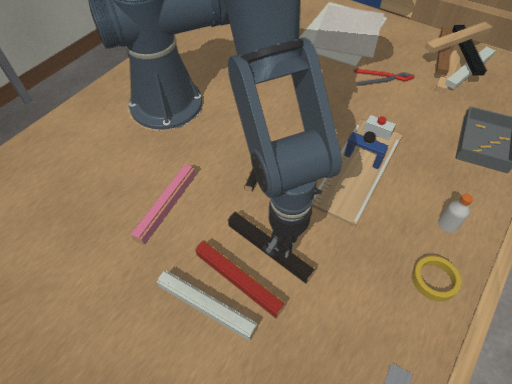

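Run:
```python
from h import *
c=np.load("w2.npz");d=c['d']
for r in(150,200,225,240,255,270,290,310,330,345):
    u=np.arange(205,310,5);v=np.full_like(u,r);P=pts(c,np.c_[u,v],d[v,u])*1000
    print(r,[(int(a),*P[i].round().astype(int)) for i,a in enumerate(u)][2:-2:2])
p=c['p'][210:350,190:320,::-1];cv2.imwrite("pics/w2c.png",cv2.resize(p,None,fx=4,fy=4))
```

```text
150 [(215, np.int64(504), np.int64(-242), np.int64(-2)), (225, np.int64(499), np.int64(-233), np.int64(27)), (235, np.int64(469), np.int64(-215), np.int64(182)), (245, np.int64(499), np.int64(-222), np.int64(33)), (255, np.int64(499), np.int64(-217), np.int64(34)), (265, np.int64(500), np.int64(-212), np.int64(33)), (275, np.int64(502), np.int64(-206), np.int64(27)), (285, np.int64(508), np.int64(-198), np.int64(-2)), (295, np.int64(508), np.int64(-192), np.int64(-1))]
200 [(215, np.int64(537), np.int64(-246), np.int64(-1)), (225, np.int64(538), np.int64(-240), np.int64(-1)), (235, np.int64(526), np.int64(-230), np.int64(31)), (245, np.int64(526), np.int64(-224), np.int64(33)), (255, np.int64(526), np.int64(-219), np.int64(35)), (265, np.int64(527), np.int64(-214), np.int64(33)), (275, np.int64(529), np.int64(-208), np.int64(28)), (285, np.int64(542), np.int64(-200), np.int64(-2)), (295, np.int64(542), np.int64(-194), np.int64(-1))]
225 [(215, np.int64(556), np.int64(-249), np.int64(-2)), (225, np.int64(556), np.int64(-242), np.int64(-1)), (235, np.int64(540), np.int64(-231), np.int6
[... 2942 characters left out ...]
int64(33)), (265, np.int64(615), np.int64(-220), np.int64(33)), (275, np.int64(538), np.int64(-215), np.int64(112)), (285, np.int64(536), np.int64(-212), np.int64(114)), (295, np.int64(537), np.int64(-209), np.int64(113))]
345 [(215, np.int64(534), np.int64(-231), np.int64(119)), (225, np.int64(534), np.int64(-228), np.int64(120)), (235, np.int64(559), np.int64(-230), np.int64(96)), (245, np.int64(661), np.int64(-238), np.int64(-1)), (255, np.int64(663), np.int64(-231), np.int64(-1)), (265, np.int64(663), np.int64(-223), np.int64(-1)), (275, np.int64(545), np.int64(-215), np.int64(110)), (285, np.int64(536), np.int64(-212), np.int64(119)), (295, np.int64(537), np.int64(-210), np.int64(119))]
```

View pics/w2c.png

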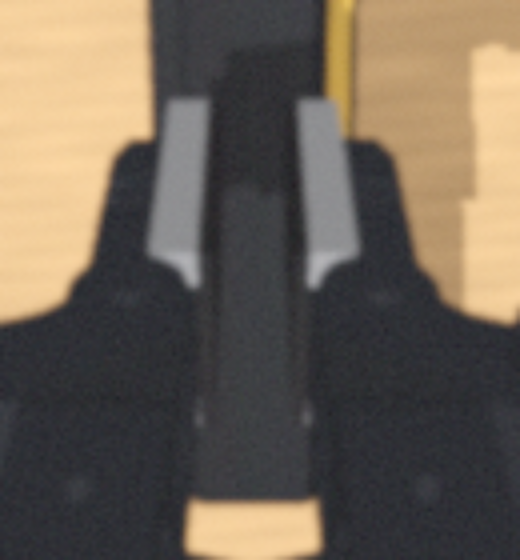

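Run:
```python
from h import *
c=np.load("s2.npz");d=c['d'];v,u=np.mgrid[195:275,255:320];v=v.ravel();u=u.ravel();P=pts(c,np.c_[u,v],d[v,u])*1000
for r in range(225,268,3):
    k=v==r;print(r,[(int(a),*map(int,q)) for a,q in zip(u[k],P[k])][10:46:5])
p=c['p'][195:275,240:330,::-1];cv2.imwrite("pics/s2c.png",cv2.resize(p,None,fx=7,fy=7,interpolation=cv2.INTER_CUBIC))
w=np.load("w2.npz");print(w['pose'].round(3))
```

```text
225 [(265, 469, -173, 0), (270, 533, -253, 173), (275, 546, -258, 192), (280, 556, -258, 202), (285, 565, -257, 209), (290, 572, -252, 210), (295, 579, -247, 210), (300, 585, -239, 204)]
228 [(265, 473, -180, 1), (270, 483, -173, 1), (275, 547, -259, 184), (280, 557, -258, 192), (285, 566, -256, 199), (290, 573, -252, 200), (295, 580, -246, 199), (300, 586, -238, 193)]
231 [(265, 478, -186, 0), (270, 487, -180, 0), (275, 547, -257, 171), (280, 557, -258, 183), (285, 566, -256, 189), (290, 574, -252, 191), (295, 580, -246, 188), (300, 586, -238, 182)]
234 [(265, 493, -208, 34), (270, 492, -186, 1), (275, 548, -258, 163), (280, 558, -258, 172), (285, 566, -255, 177), (290, 574, -250, 178), (295, 581, -247, 180), (300, 547, -147, 0)]
237 [(265, 497, -215, 35), (270, 506, -208, 34), (275, 548, -259, 153), (280, 558, -258, 161), (285, 562, -246, 148), (290, 569, -241, 148), (295, 568, -216, 110), (300, 552, -154, 2)]
240 [(265, 502, -221, 36), (270, 510, -214, 33), (275, 551, -262, 150), (280, 559, -259, 153), (285, 561, -244, 133), (290, 570, -241, 138), (295, 567, -211, 88), (300, 555, 
[... 1054 characters left out ...]
 (295, 576, -220, 34), (300, 584, -212, 31)]
261 [(265, 520, -247, 0), (270, 529, -241, 0), (275, 538, -236, 3), (280, 551, -236, 17), (285, 562, -235, 28), (290, 572, -231, 34), (295, 580, -226, 35), (300, 588, -219, 34)]
264 [(265, 524, -254, 2), (270, 533, -248, 2), (275, 542, -241, 1), (280, 551, -236, 3), (285, 564, -238, 22), (290, 574, -235, 30), (295, 584, -232, 35), (300, 592, -225, 35)]
267 [(265, 528, -259, 0), (270, 537, -254, 2), (275, 546, -247, 2), (280, 554, -240, 0), (285, 564, -237, 6), (290, 577, -238, 24), (295, 586, -235, 29), (300, 596, -232, 37)]
[[ 0.088  0.941  0.326  0.469]
 [ 0.996 -0.083 -0.029 -0.215]
 [ 0.     0.327 -0.945  0.182]
 [ 0.     0.     0.     1.   ]]
```

View pics/s2c.png

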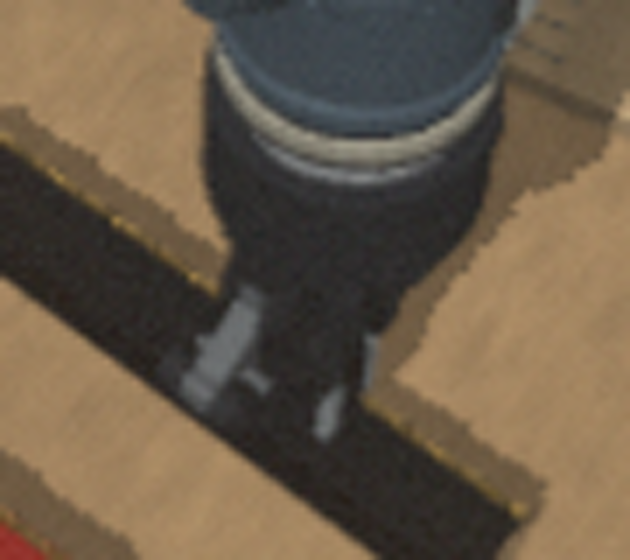

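Both views show the pads shut above the moulding. The tips are at about z 45 mm (wrist: pad edge at (236,237); scene: about (285,255)), although the reported TCP z would put them at 3 mm. The moulding has not moved. Laterally the pads are right, with their middle at about (552, -222.5). So the real fingertips sit roughly 40 mm farther back than stated, and I'll go by the measured heights. Next I'll open and descend in stages, watching the force.

Call:
{"fn": "move_arm", "kwargs": {
  "deltas": [
    [0, 0, 0, 0, 80],
    [0, 0, 0, 0, 80],
    [0, 0, 0, 0, 80],
    [0, 0, 0, 0, 80],
    [0, 0, 0.02, 0, 80],
    [0, 0, 0.04, 0, 80],
    [0, 0, 0.06, 0, 80],
    [0, 0, 0.06, 0, 80]
  ]
}}

```text
t: 4.25
tcp_pos: [0.5514, -0.2209, -0.0125]
tool_rot: [0.044, 0.999, 0.001, -0.002]
force: [0.0, 0.4, 0.0]
finger_gap: 0.802
```

Run:
```python
from h import *
from station import manip
go(manip.sense(),[.5523,-.2228,-.024],84.8)
c=manip.get_calibration("wrist");p,d=manip.snapshot("wrist")
cv2.imwrite("pics/w3.png",p[:,:,::-1])
v,u=np.nonzero(d>0);P=pts(c,np.c_[u,v],d[v,u])*1000
for s in(-1,1):
  k=(abs(P[:,0]-553)<25)&(s*(P[:,1]+222.5)>24)&(s*(P[:,1]+222.5)<60)&(P[:,2]>8)&(P[:,2]<100)&(p[v,u,0]<170); Q=P[k];i=np.argsort(Q[:,2])[:200:25];print(Q[i].round(0))
```

```text
tcp [ 0.5514 -0.2209 -0.0125] yhead 84.96 tilt [-0.0035  0.0022 -1.    ] q [-0.57  0.8   1.65 -0.    0.7  -2.05] F [0.  0.4 0. ] gap 0.802 t 4.25
shift [-0.0028 -0.0046  0.0288] twist 0.006
[[ 545. -256.   20.]
 [ 543. -255.   22.]
 [ 547. -256.   24.]
 [ 553. -257.   25.]
 [ 546. -256.   26.]
 [ 543. -255.   27.]
 [ 540. -255.   27.]
 [ 537. -257.   28.]]
[[ 554. -188.   22.]
 [ 555. -188.   24.]
 [ 554. -188.   25.]
 [ 544. -184.   26.]
 [ 545. -187.   27.]
 [ 543. -185.   27.]
 [ 555. -188.   28.]
 [ 549. -175.   29.]]
```

View pics/w3.png

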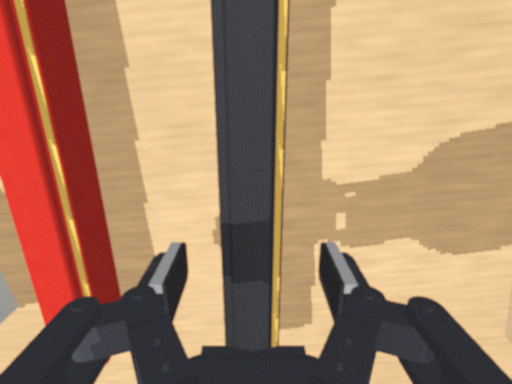

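The fingers straddle the moulding: pads at (175,255) and (335,255) in the picture, tips at about z 24 mm and still open. I'll go 12 mm lower and close.

Call:
{"fn": "move_arm", "kwargs": {
  "deltas": [
    [0, 0, 0.01, 0, 80],
    [0, 0, 0.02, 0, 80],
    [0, 0, 0.03, 0, 80],
    [0, 0, 0.03, 0, 60],
    [0, 0, 0.03, 0, 40],
    [0, 0, 0.03, 0, 20],
    [0, 0, 0.03, 0, 10],
    [0, 0, 0.03, 0, 10]
  ],
  "force": 60
}}

```text
t: 4.97
tcp_pos: [0.5532, -0.222, -0.0218]
tool_rot: [0.044, 0.999, -0.0, 0.0]
force: [0.7, 0.5, 1.5]
finger_gap: 0.338
```

Run:
```python
from h import *
from station import manip
go(manip.sense(),[.5523,-.2228,.1],84.8)
```

```text
tcp [ 0.5532 -0.222  -0.0218] yhead 84.97 tilt [ 8.e-04 -5.e-04 -1.e+00] q [-0.57  0.81  1.65 -0.    0.68 -2.05] F [0.7 0.5 1.5] gap 0.338 t 4.97
shift [ 0.0017 -0.0024 -0.3045] twist 0.006
```

Gripped, with the opening at 0.338 (about 29 mm). Now lifting.

Call:
{"fn": "move_arm", "kwargs": {
  "deltas": [
    [0, 0, -0.03, 0, 10],
    [0, 0, -0.07, 0, 10],
    [0, 0, -0.12, 0, 10],
    [0, 0, -0.17, 0, 10],
    [0, 0, -0.22, 0, 10],
    [0, 0, -0.27, 0, 10],
    [0, 0, -0.3, 0, 10],
    [0, 0, -0.3, 0, 10]
  ],
  "force": 80
}}

```text
t: 5.63
tcp_pos: [0.5547, -0.2228, 0.1012]
tool_rot: [0.044, 0.999, -0.002, 0.003]
force: [0.7, 0.2, -1.1]
finger_gap: 0.335
```

Run:
```python
from h import *
from station import manip
# target: grip point at jig u=574, v = moulding centre v -42
a=np.radians(4.7);ex=np.array([np.cos(a),np.sin(a)]);ey=np.array([-ex[1],ex[0]])
P=ex*.574+ey*(.078-.150-.042);print(P)
go(manip.sense(),[*P,.1],4.5)
c=manip.get_calibration("wrist");p,d=manip.snapshot("wrist")
cv2.imwrite("pics/w4.png",p[:,:,::-1]);np.savez("w4.npz",p=p,d=d,**c)
```

```text
[ 0.58141085 -0.06658396]
tcp [ 0.5547 -0.2228  0.1012] yhead 84.98 tilt [ 0.0054 -0.0035 -1.    ] q [-0.57  0.62  1.6  -0.    0.91 -2.05] F [ 0.7  0.2 -1.1] gap 0.335 t 5.63
shift [-0.0324  0.395   0.002 ] twist 2.809
```

View pics/w4.png

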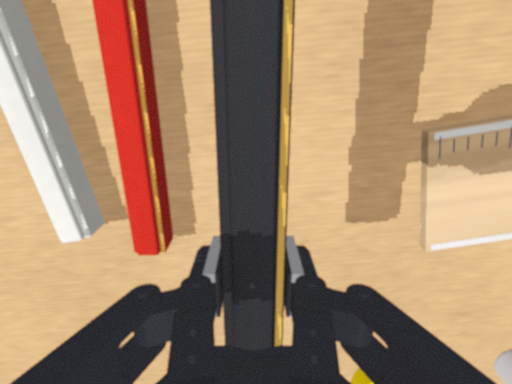

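Held straight, with the long end toward the robot. I'm turning it by about 80° while moving over the jig's open side.

Call:
{"fn": "move_arm", "kwargs": {
  "deltas": [
    [-0.004, 0.03, 0, 0.13, 10],
    [-0.008, 0.08, 0, 0.26, 10],
    [-0.012, 0.13, 0, 0.39, 10],
    [-0.016, 0.19, 0, 0.52, 10],
    [-0.02, 0.25, 0, 0.65, 10],
    [-0.024, 0.31, 0, 0.78, 10],
    [-0.028, 0.36, 0, 0.9, 10],
    [-0.032, 0.395, 0, 1, 10]
  ]
}}

```text
t: 6.35
tcp_pos: [0.578, -0.0631, 0.0961]
tool_rot: [0.29, 0.957, 0.0, -0.002]
force: [0.3, -0.2, -1.4]
finger_gap: 0.334
```

Call:
{"fn": "move_arm", "kwargs": {
  "deltas": [
    [0, 0, 0, 0.12, 10],
    [0, 0, 0, 0.25, 10],
    [0, 0, 0, 0.38, 10],
    [0, 0, 0, 0.5, 10],
    [0, 0, 0, 0.63, 10],
    [0, 0, 0, 0.76, 10],
    [0, 0, 0, 0.88, 10],
    [0, 0, 0, 1, 10]
  ]
}}

```text
t: 7.02
tcp_pos: [0.5781, -0.0651, 0.0961]
tool_rot: [0.519, 0.855, -0.0, -0.002]
force: [0.3, 0.3, -1.0]
finger_gap: 0.333
```

Call:
{"fn": "move_arm", "kwargs": {
  "deltas": [
    [0, 0, 0, 0.12, 10],
    [0, 0, 0, 0.25, 10],
    [0, 0, 0, 0.38, 10],
    [0, 0, 0, 0.5, 10],
    [0, 0, 0, 0.63, 10],
    [0, 0, 0, 0.74, 10],
    [0, 0, 0, 0.81, 10],
    [0, 0, 0, 0.81, 10]
  ]
}}

```text
t: 7.68
tcp_pos: [0.5782, -0.0652, 0.0962]
tool_rot: [0.679, 0.734, -0.001, -0.002]
force: [0.3, 0.6, -1.1]
finger_gap: 0.332
```

Run:
```python
from h import *
from station import manip
go(manip.sense(),[.5814,-.0666,.1],4.7)
for n in("wrist","top"):
    c=manip.get_calibration(n);p,d=manip.snapshot(n)
    cv2.imwrite(f"pics/{n}5.png",p[:,:,::-1]);np.savez(f"{n}5.npz",p=p,d=d,**c)
```

```text
tcp [ 0.5782 -0.0652  0.0962] yhead 4.44 tilt [-3.3e-03  9.0e-04 -1.0e+00] q [-0.3   0.62  1.64 -0.    0.89 -0.38] F [ 0.3  0.6 -1.1] gap 0.332 t 7.68
shift [-0.0041  0.0077 -0.0095] twist -0.009
```

View pics/wrist5.png

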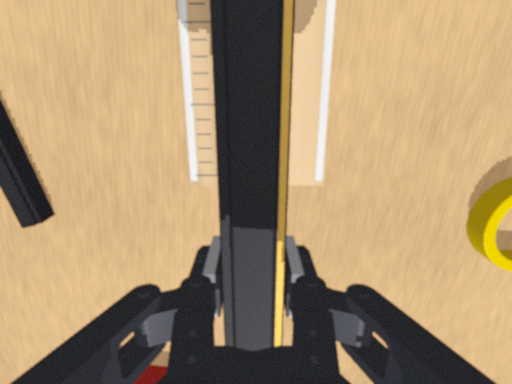

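View pics/top5.png

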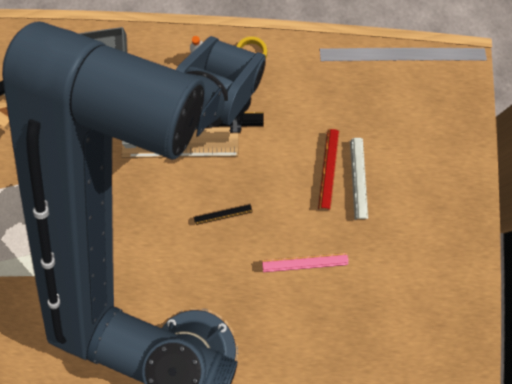

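The wrist picture shows the black moulding over the bed's open end, with the rails at columns 192 and 322 and the bed end at row 183. It looks parallel. I'll measure both in this one view.

```bash
cat > meas.py <<'E'
from h import *
def meas(c):
    d=c['d'];v,u=np.nonzero(d>0);P=pts(c,np.c_[u,v],d[v,u])*1000;rgb=c['p'][v,u].astype(int)
    hs=cv2.cvtColor(c['p'],cv2.COLOR_RGB2HSV)[v,u].astype(int)
    a=np.radians(4.7);ex=np.array([np.cos(a),np.sin(a)]);ey=np.array([-ex[1],ex[0]])
    U=P[:,:2]@ex-574;W=P[:,:2]@ey-78;Z=P[:,2]
    m=(hs[:,1]<50)&(hs[:,2]>120)&(Z>5)&(Z<20)&(W<-20)&(W>-200)
    for s in(-1,1):
        k=m&(s*U>40)&(s*U<75)
        if k.sum()>20:
            f=np.polyfit(W[k],U[k],1);print('rail',s,k.sum(),'u at -100',np.polyval(f,-100).round(1),'ang',np.degrees(f[0]).round(2),'z',np.median(Z[k]).round(1),'v min',np.percentile(W[k],1).round(1))
    k=(hs[:,2]<75)&(abs(U)<22)&(Z>20)
    return U,W,Z,hs
E
python3 - <<'E'
from meas import *
c=np.load("wrist5.npz");U,W,Z,hs=meas(c)
# moulding top slab: pixels z>120 ahead of fingers, columns central
m=(abs(U)<25)&(W>-180)&(W<30)&(Z>100)&(Z<175)
for w0 in range(-180,30,15):
    k=m&(W>=w0)&(W<w0+15)
    if k.sum()<50: continue
    zt=np.percentile(Z[k],85);kk=k&(Z>zt-9);t=k&(Z>zt-3)
    print(w0,k.sum(),'ztop',zt.round(1),'u range',np.percentile(U[kk],[1,99]).round(1),'back',np.percentile(U[t],[2,98]).round(1))
E
```

```text
rail -1 1620 u at -100 -55.9 ang 0.12 z 11.3 v min -184.3
rail 1 1621 u at -100 54.1 ang 0.03 z 11.4 v min -184.2
-180 3727 ztop 169.0 u range [-24.8  24.1] back [-24.7  23.7]
-165 2258 ztop 151.4 u range [-18.2  11. ] back [-13.1   5.9]
-150 2531 ztop 151.4 u range [-18.2  11.1] back [-13.   6.]
-135 2856 ztop 151.4 u range [-18.1  11.1] back [-13.   6.]
-120 3250 ztop 151.5 u range [-18.1  11.1] back [-13.   6.]
-105 3737 ztop 151.6 u range [-18.   11.2] back [-12.9   6. ]
-90 2933 ztop 151.6 u range [-18.1  11.3] back [-12.9   6.1]
```

In the wrist view the jig's centre line is at u = -0.9 mm. The moulding's centre is at u = -3.5, parallel and level, with its underside 21 mm above the reported TCP. I'll shift +2.6 mm and lower it to about 2-3 mm above the bed, in front of the bridge.

Call:
{"fn": "move_arm", "kwargs": {
  "deltas": [
    [0, 0.003, 0.04, 0, 10],
    [0, 0.0065, 0.08, 0, 10],
    [0, 0.0065, 0.12, 0, 10],
    [0, 0.0065, 0.16, 0, 10],
    [0, 0.0065, 0.2, 0, 10],
    [0, 0.0065, 0.23, 0, 10],
    [0, 0.0065, 0.25, 0, 10],
    [0, 0.0065, 0.255, 0, 10]
  ]
}}

```text
t: 8.45
tcp_pos: [0.5809, -0.065, -0.0059]
tool_rot: [0.679, 0.734, -0.001, -0.001]
force: [-0.8, -0.4, -1.7]
finger_gap: 0.335
```

Run:
```python
from meas import *
from station import manip
s=manip.sense();go(s,s['tcp_pos'],4.7)
for n in("wrist","scene"):
    c=dict(manip.get_calibration(n));c['p'],c['d']=manip.snapshot(n)
    cv2.imwrite(f"pics/{n}6.png",c['p'][:,:,::-1])
    print(n)
    U,W,Z,hs=meas(c)
    m=(abs(U)<25)&(Z>8)&(Z<75)
    for w0 in range(-180,20,15):
        k=m&(W>=w0)&(W<w0+15)
        if k.sum()<30: continue
        zt=np.percentile(Z[k],85);kk=k&(Z>zt-9);t=k&(Z>zt-3)
        print(w0,'ztop',zt.round(1),'u',np.percentile(U[kk],[1,99]).round(1),'back',np.percentile(U[t],[2,98]).round(1))
    k=m&(Z>30)&(abs(U)<9)&(hs[:,2]<70);print('vmax',np.percentile(W[k],[1,99]))
```

```text
tcp [ 0.5809 -0.065  -0.0059] yhead 4.49 tilt [-2.9e-03  9.0e-04 -1.0e+00] q [-0.3   0.78  1.67 -0.    0.69 -0.38] F [-0.8 -0.4 -1.7] gap 0.335 t 8.45
shift [0. 0. 0.] twist -0.008
wrist
rail -1 3332 u at -100 -55.5 ang 0.05 z 11.4 v min -183.9
rail 1 3177 u at -100 54.0 ang 0.01 z 11.5 v min -184.4
-180 ztop 68.1 u [-24.8  24.7] back [-24.6  24.5]
-165 ztop 49.2 u [-15.5  13.7] back [-10.3   8.6]
-150 ztop 49.3 u [-15.5  13.7] back [-10.3   8.6]
-135 ztop 49.2 u [-15.4  13.7] back [-10.3   8.6]
-120 ztop 49.3 u [-15.4  13.8] back [-10.3   8.6]
-105 ztop 49.4 u [-15.4  13.8] back [-10.3   8.7]
-90 ztop 49.3 u [-15.4  13.9] back [-10.3   8.8]
-75 ztop 11.9 u [-24.7  24.9] back [-24.6  24.8]
vmax [-193.81311712  -80.63758776]
scene
rail 1 119 u at -100 55.1 ang 0.06 z 14.4 v min -183.1
-180 ztop 52.9 u [-15.8   4.6] back [-15.7   4.5]
-15 ztop 72.0 u [16.2 23. ] back [16.2 22.3]
0 ztop 16.9 u [11.  24.4] back [11.5 24.3]
15 ztop 15.2 u [ 8.4 24.9] back [ 8.7 24.9]
vmax [-257.82772341 -169.75139263]
```

View pics/scene6.png

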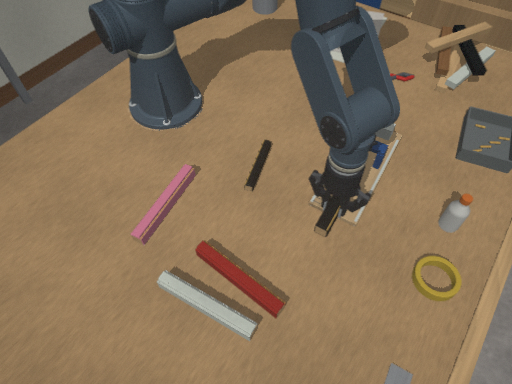

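View pics/wrist6.png

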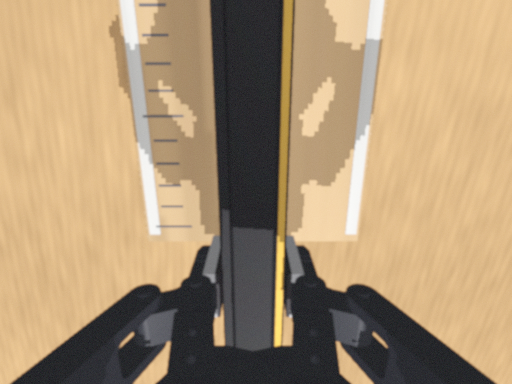

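The wrist view shows the moulding centred between the rails (150 and 358), parallel and 3 mm above the bed. In the scene view its trailing end is at v = -258, so its middle is at -148 and it has about 128 mm to go. I'm sliding the first 100 mm.

Call:
{"fn": "move_arm", "kwargs": {
  "deltas": [
    [0.02, 0, 0, -0.008, 10],
    [0.05, 0, 0, -0.008, 10],
    [0.09, 0, 0, -0.008, 10],
    [0.13, 0, 0, -0.008, 10],
    [0.17, 0, 0, -0.008, 10],
    [0.21, 0, 0, -0.008, 10],
    [0.24, 0, 0, -0.008, 10],
    [0.25, 0, 0, -0.008, 10]
  ]
}}

```text
t: 9.22
tcp_pos: [0.5738, 0.0371, -0.0035]
tool_rot: [0.677, 0.736, 0.0, -0.0]
force: [-0.2, 0.4, -1.4]
finger_gap: 0.335
```

```bash
cat > m7.py <<'E'
import sys
from meas import *
from station import manip
t=sys.argv[1];s=manip.sense();go(s,s['tcp_pos'],4.7)
for n in("wrist","scene"):
    c=dict(manip.get_calibration(n));c['p'],c['d']=manip.snapshot(n)
    cv2.imwrite(f"pics/{n}{t}.png",c['p'][:,:,::-1]);np.savez(f"{n}{t}.npz",**c)
    U,W,Z,hs=meas(c)
    m=(abs(U)<25)&(Z>22)&(Z<58)
    for w0 in range(-130,105,15):
        k=m&(W>=w0)&(W<w0+15)
        if k.sum()<30: continue
        zt=np.percentile(Z[k],85);kk=k&(Z>zt-9)
        print(n,w0,k.sum(),'ztop',zt.round(1),'u',np.percentile(U[kk],[1,99]).round(1))
    k=(hs[:,2]<70)&(abs(U)<9)&(Z>30)&(Z<58);print(n,'black v range',np.percentile(W[k],[.5,99.5]))
    k=(hs[:,1]<60)&(hs[:,2]>110)&(abs(U)<34)&(Z>18)&(Z<55)&(W>70)&(W<130)
    if k.sum()>20:print(n,'stop v,z',np.percentile(W[k],[2,98]),np.percentile(Z[k],[2,98]),k.sum())
E
python3 m7.py 7
```

```text
tcp [ 0.5738  0.0371 -0.0035] yhead 4.85 tilt [ 2.e-04  4.e-04 -1.e+00] q [-0.13  0.77  1.7   0.    0.67 -0.22] F [-0.2  0.4 -1.4] gap 0.335 t 9.22
shift [0. 0. 0.] twist 0.005
rail -1 2344 u at -100 -55.5 ang 0.69 z 11.3 v min -179.5
rail 1 2096 u at -100 54.1 ang -0.3 z 11.4 v min -164.1
wrist -130 1161 ztop 51.5 u [-14.4  14.9]
wrist -115 1523 ztop 51.6 u [-14.4  14.6]
wrist -100 1826 ztop 51.7 u [-14.2  14.5]
wrist -85 3225 ztop 51.9 u [-24.1  24. ]
wrist -70 2127 ztop 51.6 u [-14.7  14.6]
wrist -55 2390 ztop 51.7 u [-14.7  14.4]
wrist -40 2691 ztop 51.7 u [-14.8  14.4]
wrist -25 1130 ztop 51.7 u [-14.9  14.4]
wrist 20 230 ztop 49.4 u [-15.3  14.6]
wrist black v range [-117.46311008   21.59962716]
rail -1 127 u at -100 -55.0 ang 0.0 z 14.1 v min -183.8
rail 1 166 u at -100 55.2 ang 0.22 z 14.3 v min -182.9
scene -130 70 ztop 54.5 u [-13.8  15.4]
scene -115 85 ztop 54.7 u [-19.3  19.6]
scene -100 112 ztop 54.9 u [-24.2  23.9]
scene -85 51 ztop 55.1 u [-13.9  11.4]
scene black v range [-157.4585581   -61.10549785]
scene stop v,z [ 88.87265264 117.97279145] [22.12949217 52.0995609 ] 77
```

View pics/wrist7.png

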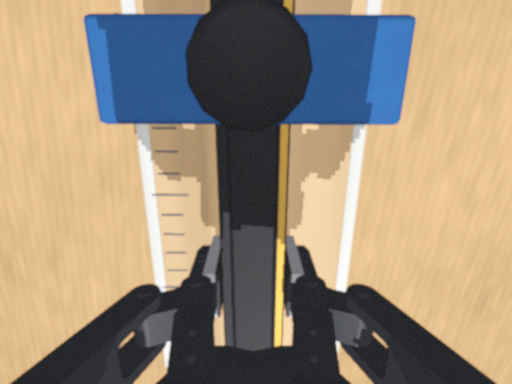

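View pics/scene7.png

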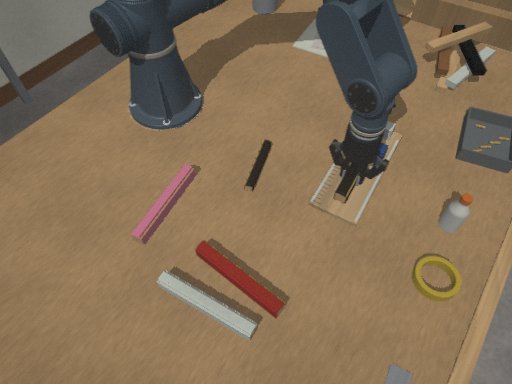

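The wrist view shows the moulding passing under the bridge (blue, rows 15-124), centred and 5 mm above the bed. In the scene its trailing end is at v = -157.5, leaving about 27 mm to the stop (face measured at 89). I'm lowering 5 mm and going forward in small rows.

Call:
{"fn": "move_arm", "kwargs": {
  "deltas": [
    [0.005, 0, 0.003, 0, 10],
    [0.015, 0, 0.006, 0, 10],
    [0.025, 0, 0.009, 0, 10],
    [0.035, 0, 0.012, 0, 10],
    [0.045, 0, 0.012, 0, 10],
    [0.052, 0, 0.012, 0, 10],
    [0.056, 0, 0.012, 0, 10],
    [0.056, 0, 0.012, 0, 10]
  ]
}}

```text
t: 9.98
tcp_pos: [0.5723, 0.0571, -0.009]
tool_rot: [0.677, 0.736, -0.0, -0.0]
force: [-0.1, -0.4, -0.9]
finger_gap: 0.335
```

```bash
python3 m7.py 8
```

```text
tcp [ 0.5723  0.0571 -0.009 ] yhead 4.73 tilt [-1.e-04  0.e+00 -1.e+00] q [-0.09  0.78  1.7   0.    0.66 -0.18] F [-0.1 -0.4 -0.9] gap 0.335 t 9.98
shift [0. 0. 0.] twist 0.001
rail -1 1484 u at -100 -55.6 ang 0.71 z 11.3 v min -162.9
rail 1 1276 u at -100 54.4 ang -0.59 z 11.4 v min -149.9
wrist -115 705 ztop 46.0 u [-14.3  15. ]
wrist -100 1471 ztop 46.1 u [-14.2  14.9]
wrist -85 1894 ztop 46.7 u [-15.5  16.2]
wrist -70 3738 ztop 52.3 u [-23.9  23.7]
wrist -55 2045 ztop 46.2 u [-14.4  14.9]
wrist -40 543 ztop 46.2 u [-14.3  14.9]
wrist 5 1320 ztop 46.1 u [-14.5  14.8]
wrist 20 3819 ztop 46.3 u [-14.5  14.7]
wrist 35 2238 ztop 46.3 u [-14.6  14.7]
wrist black v range [-96.55569029  42.33301892]
rail -1 143 u at -100 -55.1 ang -0.05 z 14.0 v min -183.8
rail 1 172 u at -100 55.1 ang 0.06 z 14.3 v min -183.1
scene -130 67 ztop 49.3 u [-13.6  15.3]
scene -115 71 ztop 49.4 u [-13.7  15.5]
scene -100 70 ztop 49.0 u [-13.2  14.8]
scene -85 137 ztop 50.4 u [-24.3  23.2]
scene -70 61 ztop 50.2 u [-14.9  11.3]
scene -55 41 ztop 49.5 u [-14.1   8.1]
scene black v range [-135.83331824  -39.86636698]
scene stop v,z [ 88.53156277 117.67538406] [21.69656739 52.42990734] 57
```

It is now on the bed, with its leading end at v of about 84, some 5 mm short of the stop. I'll close that gap gently.

Call:
{"fn": "move_arm", "kwargs": {
  "deltas": [
    [0.002, 0, 0, 0, 10],
    [0.004, 0, 0, 0, 10],
    [0.006, 0, 0, 0, 10],
    [0.008, 0, 0, 0, 10],
    [0.01, 0, 0, 0, 10],
    [0.012, 0, 0, 0, 10],
    [0.0135, 0, 0, 0, 10],
    [0.0135, 0, 0, 0, 10]
  ]
}}

```text
t: 10.75
tcp_pos: [0.5719, 0.0623, -0.009]
tool_rot: [0.677, 0.736, -0.0, -0.0]
force: [-0.0, -0.3, -0.4]
finger_gap: 0.33
```

```bash
python3 m7.py 9 | egrep "tcp|v"
```

```text
tcp [ 0.5719  0.0623 -0.009 ] yhead 4.71 tilt [-1.e-04  0.e+00 -1.e+00] q [-0.09  0.78  1.7   0.    0.66 -0.17] F [-0.  -0.3 -0.4] gap 0.33 t 10.75
rail -1 1296 u at -100 -55.5 ang 1.07 z 11.4 v min -158.4
rail 1 1092 u at -100 54.5 ang -0.74 z 11.4 v min -145.8
wrist black v range [-90.42551122  47.41791683]
rail -1 148 u at -100 -55.0 ang 0.04 z 14.1 v min -182.7
rail 1 170 u at -100 55.2 ang 0.13 z 14.2 v min -182.6
scene black v range [-131.44161194  -32.80507725]
scene stop v,z [ 89.83682047 118.51797511] [27.37135643 51.78269777] 49
```

View pics/wrist9.png

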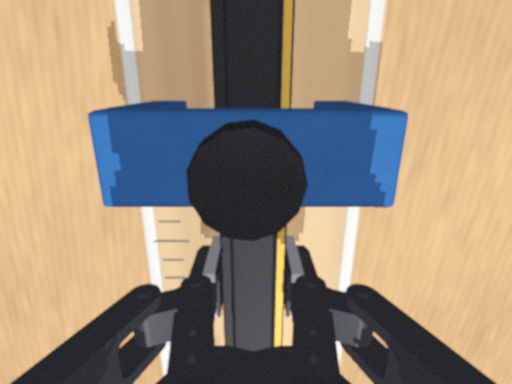

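There's no contact force yet, and the middle is at v of about -21.4. I'll feel for the stop with up to 2.5 mm more.

Call:
{"fn": "move_arm", "kwargs": {
  "deltas": [
    [0.001, 0, 0, 0, 10],
    [0.002, 0, 0, 0, 10],
    [0.003, 0, 0, 0, 10],
    [0.004, 0, 0, 0, 10],
    [0.005, 0, 0, 0, 10],
    [0.006, 0, 0, 0, 10],
    [0.006, 0, 0, 0, 10],
    [0.006, 0, 0, 0, 10]
  ]
}}

```text
t: 11.52
tcp_pos: [0.5722, 0.0625, -0.0089]
tool_rot: [0.677, 0.736, -0.001, 0.001]
force: [-0.0, -8.8, 0.2]
finger_gap: 0.333
```

Contact: 8.8 N against the feed, so the moulding rests on the stop. I'm releasing and rising.

Call:
{"fn": "move_arm", "kwargs": {
  "deltas": [
    [-0.003, 0, 0, 0, 10],
    [-0.004, 0, 0, 0, 40],
    [-0.004, 0, 0, 0, 60],
    [-0.004, 0, 0, 0, 60],
    [-0.004, 0, 0, 0, 60],
    [-0.004, 0, 0, 0, 60],
    [-0.004, 0, 0, 0, 60],
    [-0.004, 0, 0, 0, 60]
  ]
}}

```text
t: 12.18
tcp_pos: [0.5719, 0.0631, -0.009]
tool_rot: [0.677, 0.736, 0.0, -0.0]
force: [0.2, -0.5, -0.2]
finger_gap: 0.598
```

Call:
{"fn": "move_arm", "kwargs": {
  "deltas": [
    [0, 0, -0.02, 0, 60],
    [0, 0, -0.06, 0, 60],
    [0, 0, -0.12, 0, 60],
    [0, 0, -0.18, 0, 60],
    [0, 0, -0.25, 0, 60],
    [0, 0, -0.32, 0, 60],
    [0, 0, -0.38, 0, 60],
    [0, 0, -0.4, 0, 60]
  ]
}}

```text
t: 12.85
tcp_pos: [0.5743, 0.0628, 0.1555]
tool_rot: [0.677, 0.736, 0.002, 0.003]
force: [0.9, 0.5, 0.5]
finger_gap: 0.598
```

Call:
{"fn": "move_arm", "kwargs": {
  "deltas": [
    [-0.05, 0, 0, 0, 60],
    [-0.12, 0, 0, 0, 60],
    [-0.2, 0, 0, 0, 60],
    [-0.28, 0, 0, 0, 60],
    [-0.36, 0, 0, 0, 60],
    [-0.43, 0, 0, 0, 60],
    [-0.45, 0, 0, 0, 60],
    [-0.45, 0, 0, 0, 60]
  ]
}}

```text
t: 13.52
tcp_pos: [0.5865, -0.1188, 0.1505]
tool_rot: [0.679, 0.734, -0.0, -0.0]
force: [0.7, 0.3, 0.7]
finger_gap: 0.601
```

```bash
python3 m7.py 10
python3 - <<'E'
from h import *
c=np.load("scene10.npz");hs=cv2.cvtColor(c['p'],cv2.COLOR_RGB2HSV);H,S,V=cv2.split(hs)
for n,m in(("red",((H<6)|(H>174))&(S>170)&(V>80)),("white",(S<40)&(V>130))):
    k,l,st,ce=cv2.connectedComponentsWithStats(m.astype(np.uint8))
    for i in range(1,k):
        if st[i,4]>1000 and ce[i][1]>200:
            v,u=np.nonzero(l==i);print(n,ce[i].round(1),rect(pts(c,np.c_[u,v],c['d'][v,u])))
E
```

```text
tcp [ 0.5865 -0.1188  0.1505] yhead 4.49 tilt [-3.e-04 -1.e-04 -1.e+00] q [-0.39  0.56  1.55 -0.    1.03 -0.46] F [0.7 0.3 0.7] gap 0.601 t 13.52
shift [0. 0. 0.] twist -0.007
rail -1 851 u at -100 -55.9 ang 0.07 z 11.4 v min -184.4
rail 1 836 u at -100 54.2 ang 0.03 z 11.4 v min -184.7
wrist -130 725 ztop 45.7 u [-14.3  15.3]
wrist -115 747 ztop 45.9 u [-13.9  15.1]
wrist -100 245 ztop 45.8 u [-14.5  14.9]
wrist black v range [-130.15863225  -96.05901057]
rail -1 116 u at -100 -54.9 ang 0.09 z 14.0 v min -184.0
rail 1 155 u at -100 55.2 ang 0.16 z 14.3 v min -182.7
scene -130 53 ztop 48.1 u [-13.8   2.2]
scene 65 46 ztop 49.2 u [-6.9 16.4]
scene 80 89 ztop 49.5 u [-12.9  24.6]
scene 95 64 ztop 53.9 u [-15.9  24.5]
scene black v range [-131.04736295   88.8037431 ]
scene stop v,z [ 88.85941209 118.93384664] [21.04244979 52.07806346] 127
red [239.6 277.7] (array([ 596.5, -389.6]), 430.8, 130.6, -36.1)
white [206.2 304.8] (array([ 564.7, -432.7]), 413.2, 126.1, -22.3)
```

View pics/scene10.png

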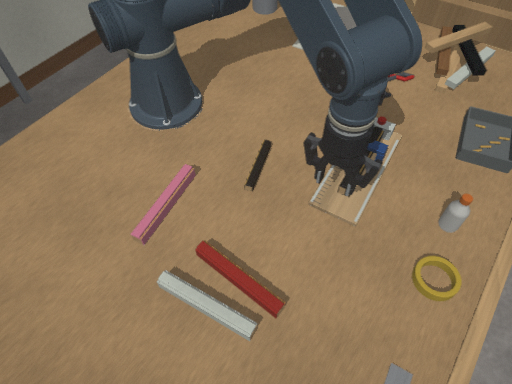

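View pics/wrist10.png

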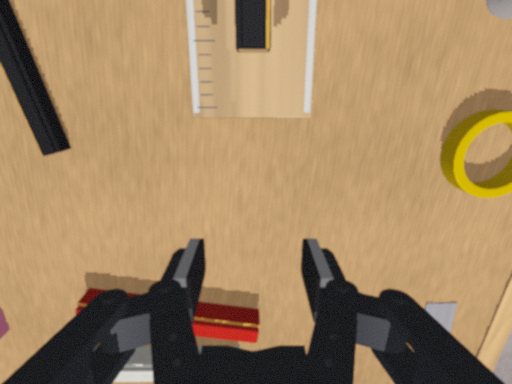

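The wrist view shows the moulding's trailing end at (253,48), centred between the rails (192 and 312). In the scene the moulding spans v -131 to 89, meeting the stop. Red at (240,278) and white at (206,305) are at their starting pixels, and the gripper is clear. I'm handing in.

```bash
python3 -c "
from station import manip
print(manip.sense()['qd'].round(3)); print(manip.sign_off())"
```

```text
[ 0.027 -0.007  0.009 -0.     0.001 -0.001]
the job is handed in; nothing more can be done
None
```

The black moulding is on the jig bed, under the bridge and against the length stop, and I handed the job in at about 13.6 s. I gripped it 42 mm from its middle and turned it about 80°. Then I lowered it at the open side and slid it in until I felt 8.8 N at the stop. After that I let go and moved the arm clear.

**Last checks (the jig frame is my own measurement):**
- **Position along the feed:** it spans about -131 to +89 mm, so its middle is near -21 mm (nominal -20). The stop face measured 89–90 mm.
- **Sideways and height:** its middle is about 1 mm off the bed's centre line and parallel to the rails. The top is at about 46 mm, so it lies flat on the bed.
- **Red and white mouldings:** their centres in the scene picture are within about 1 px of where they started. My final rerun of their positions in mm came out wrong because it included pixels with no depth reading, so only the pixel comparison confirms they did not move.

**What went wrong or disagreed:**
- **First grasp:** it closed on air above the moulding. Both cameras showed the fingertips about 40 mm higher than the stated tool geometry implies. Nothing was touched, and I corrected the height from the measured fingertip positions.
- **Camera heights:** the scene camera read the top of the placed moulding 2–3 mm higher than the wrist camera did.

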